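# Take the next specimen cup from the gravity dispenser and stand it in the tray

### The arm

A 6-joint arm with a two-finger parallel gripper is mounted at the origin on a cart in front of the work surface, level with it; the furniture and walls round the work are solid. World frame = base frame: x ahead of the robot, y to its left, z up, the work surface at z = 0. Lengths are in mm, angles in rad, forces in N, time in s.
With the tool pointing down it reaches from about 350 to 975 mm from the base axis. Payload 7.1 kg.
Tool frame: the origin (TCP) lies midway between the tips of the shut fingers; the grasp point (between the pads) lies ctrl.grip_point_offset behind it (ctrl.grip_point_offset is the distance from the TCP to the grasp point, in mm); z points along the fingers, y is the line along which they close (so a half turn about z gives the same grasp; the last joint's range is limited). The gripper opens to 88 mm and grips with 3 to 60 N. Pads are 20 mm wide; open, the fingers measure 115 mm over their backs; the gripper's body (75 mm by 178 mm) begins 61 mm behind the grasp point.
Start: joints at [-1.25, 0.423, 1.63, -0, 1.089, -0.019], TCP at [208.329, -589.24, 222.675] pointing down, gripper open.
Joint ranges: [-3, 3], [-0.9, 2.11], [0.09, 2.58], [-1.31, 4.45], [0.11, 2.69], [-2.54, 2.54]. Speed limits (rad/s): [2.39, 2.39, 3.01, 3.14, 3.14, 3.14].

### API

Orientations are given as a rotation vector (axis times angle).
In Python, from workcell import ctrl gives the robot as it stands.
- The arm moves only by the tool apply_moves, never from a script. Its argument "targets" is a list of rows, each an object of numbers: "tx", "ty", "tz": the shift along the world's x, y, z in m; "spin": the turn about the world's z in degrees. In form: [{"tx": .., "ty": .., "tz": .., "spin": ..}, ...]. A call has exactly 8 rows; each row is the pose to reach, as a shift and turn from the pose commanded when the call began; what a row does not reach only later rows make up. A row lasts 1/10 s, in which the tool goes at most 50 mm and 8.59 degrees, less where a joint would pass 70% of its speed; a pose out of reach is approached as far as the arm can. A call with a gripper value outside its range is refused whole. "gripper" is the closure, from -1 (fully open) to 1 (shut), set as the call begins (left out, the last holds). The fingers move at their own pace and stop on an object; the grip force is fixed at half the most. Time passes only in rows, so rows that repeat a pose let the fingers close, or fill a call up. It gives the time, the measured TCP pose, the force, the opening and the grip force at its end, in the units of the state.
- ctrl.get_obs(): the state, without advancing time (a new reading comes with each control period).
- ctrl.get_image(name): name is "side" or "top"; returns the picture (400x640x3 uint8, red, green, blue); there is no depth.
- ctrl.get_calibration(name): a dict with "fov_y" (degrees; the focal length in pixels is half the picture's height over the tangent of half this angle, whatever the lens; pixels are square), "cx", "cy" (the principal point, pixels), "rvec" (rotation vector, rad) and "tvec" (3), from world to camera coordinates, as OpenCV has them. Camera axes: x right, y down, z forward; pixel columns grow to the right and rows downward; lengths in mm; the calibration is good to about 2 mm. A picture is of the moment at which its call begins. get_calibration takes no time and is no camera call.
- ctrl.close_job(): hands the job in; it is judged then, once.
Trained networks look in the newest picture that a camera, given by its name, has taken for a name from the list of things; names that differ only in an ending like _2 or _b are one class to them, and where a whole thing is asked for, a point or a joint stands for the part that bears it (a point fixed in the world has none). Each returns a list of dicts, best first, with "score" (0 to 1); they miss things now and then, are a little off and sometimes report something else, mostly with a low value. They report only what shows in the picture. A call takes as long as a camera call.
- ctrl.outline_of(name, camera): "pixels" (400x640 bool, what is visible of it) and "box" ([left, top, right, bottom] in pixels, round what is visible of it).
- ctrl.pinpoint(name, camera): "uv" ([column, row] in pixels: a listed point, or the origin of a listed thing).
The state is a dict: "t": time; "qpos": joint angles; "qvel": joint speeds; "joint_torque": joint torques, N m; "ee_pos": TCP position; "orientation": TCP orientation; "ft_force": force on the tool from outside, world axes, zero at the start; "moment": the same for the moment, N m; "width": finger opening in mm; "grasp_force": force on a finger pad.
Only numpy, scipy, OpenCV 4.12 (cv2) and the standard library are available. Lean on these libraries where they do the work, as an engineer would, in place of code of your own. Each camera call takes 0.05 s, during which the arm holds its last target. There are 200 camera calls.

### The job

A patient needs a specimen cup: take the front yellow-lidded cup out of its sloping dispenser lane, letting the cups behind it roll down to the front, and stand it upright, lid up, on the floor of the empty half of the steel tray. It leaves the lane on its side: the blue grooved rest is there to lay it down in, tip it upright over the end (a plate stops it toppling), and take a new grip. Never drop it, take no other cup, and leave the white-lidded cups and the things already in the tray alone.

Things in the scene. Friction and masses are not known exactly. Their poses are not given: they have to be found in the camera images.
- yellow_cup1: front yellow-lidded specimen cup of its lane (loose, about 30 g), 64 mm long: body 55 mm across, yellow lid 62 mm across and 10 mm thick; rigid. Origin: centre of its base; own z runs from base to lid (up when it stands). It starts on its side, z along the lane's +y: base right, lid left. Centre of mass 34 mm from the base
- yellow_cup2: second yellow-lidded specimen cup of its lane (loose, about 30 g), 64 mm long: body 55 mm across, yellow lid 62 mm across and 10 mm thick; rigid. Origin: centre of its base; own z runs from base to lid (up when it stands). It starts on its side, z along the lane's +y: base right, lid left. Centre of mass 34 mm from the base
- yellow_cup3: third yellow-lidded specimen cup of its lane (loose, about 30 g), 64 mm long: body 55 mm across, yellow lid 62 mm across and 10 mm thick; rigid. Origin: centre of its base; own z runs from base to lid (up when it stands). It starts on its side, z along the lane's +y: base right, lid left. Centre of mass 34 mm from the base
- white_cup1: front white-lidded specimen cup of its lane (loose, about 30 g), 64 mm long: body 55 mm across, white lid 62 mm across and 10 mm thick; rigid. Origin: centre of its base; own z runs from base to lid (up when it stands). It starts on its side, z along the lane's +y: base right, lid left. Centre of mass 34 mm from the base
- white_cup2: second white-lidded specimen cup of its lane (loose, about 30 g), 64 mm long: body 55 mm across, white lid 62 mm across and 10 mm thick; rigid. Origin: centre of its base; own z runs from base to lid (up when it stands). It starts on its side, z along the lane's +y: base right, lid left. Centre of mass 34 mm from the base
- white_cup3: third white-lidded specimen cup of its lane (loose, about 30 g), 64 mm long: body 55 mm across, white lid 62 mm across and 10 mm thick; rigid. Origin: centre of its base; own z runs from base to lid (up when it stands). It starts on its side, z along the lane's +y: base right, lid left. Centre of mass 34 mm from the base
- yellow_cup2_mid (a point): middle of yellow_cup2, on its axis, 32 mm from its base
- yellow_cup3_mid (a point): middle of yellow_cup3, on its axis, 32 mm from its base
- yellow_lane_front (a point): where the middle of the cup at the front stop of the yellow lane lies (about 60 mm above the trolley top)
- yellow_lane_second (a point): where the middle of the next cup up the lane lies, 62 mm further up the slope
- yellow_lane: fixed grey-blue lane of the yellow-lidded cups, yellow tab on its front stop; 68 mm wide inside, 204 mm long, falling at 0.24 rad along its own -x (towards the robot). z up, +y to the left; origin: middle of its underside. Square to the slope from the rails: stop 24 mm high, side walls 11 mm by the front cup, 24-38 mm behind. 42 mm between the lanes' cups
- white_lane: fixed grey-blue lane of the white-lidded cups, white tab on its front stop; 68 mm wide inside, 204 mm long, falling at 0.24 rad along its own -x (towards the robot). z up, +y to the left; origin: middle of its underside. Square to the slope from the rails: stop 24 mm high, side walls 11 mm by the front cup, 24-38 mm behind. 42 mm between the lanes' cups
- dispenser_base: fixed grey plate, 250 x 212 x 6 mm, under the two lanes; origin: centre of its underside; x and y along its sides, as the lanes'
- cup_rest: fixed blue rest: block 62 mm wide, 70 (own y) long, 34 high, V channel along y (25 degree flanks, bottom 21 mm high, ends open). An upright plate 74 wide, 55 high stands 88 mm beyond its -y end; 4 mm foot rails join them, 28 to 46 mm off the middle. A cup lying in the V has its axis 51-55 mm up; with over 36 mm overhanging base first it tips over the -y end and stands. Origin: under the block
- rest_open_end (a point): bottom of the V at the rest's -y end (the right-hand end, towards the upright plate), 21 mm above the trolley top
- steel_tray: fixed shallow steel tray 188 x 288 x 28 mm, long side along its own y, which points towards the robot; rim 28 mm high and sloping inwards over about 25 mm; origin: centre of its underside. The half at +y (nearer the robot) is empty, the other half holds a small carton and a pot
- tray_free (a point): middle of the tray's empty half, on its floor, 3 mm above the trolley top; x and y as the tray's. The flat floor there reaches 66 mm either way in x and 45 mm in y
- wipes_carton: small blue and white carton 40 x 62 x 34 mm in the far half of the tray (loose); origin: centre of its underside
- strip_pot: small blue-capped pot, 26 mm across, 44 mm tall, in the far half of the tray (loose); origin: centre of its underside

How it is judged (in metres and radians):
On the way:
1. the front yellow-lidded cup is out of its lane and the two behind it have rolled forward by one place (distance between yellow_cup1 and yellow_lane_front above 0.09 m and distance between yellow_cup2_mid and yellow_lane_front below 0.012 m and distance between yellow_cup3_mid and yellow_lane_second below 0.015 m), for 0.2 s.
At the end, for the whole second after the job is handed in: The cup stands lid up (within 0.12 rad), at rest and let go, on the floor of the tray's empty half, within 40 mm of its middle. The second yellow-lidded cup lies at the front stop (within 12 mm), the third behind it (15 mm). White-lidded cups, carton and pot are within 25 mm of their starts (angle between yellow_cup1's own z axis and vertical below 0.12 rad and x of yellow_cup1 in the frame of tray_free between -0.04 and 0.04 m and y of yellow_cup1 in the frame of tray_free between -0.042 and 0.045 m and z of yellow_cup1 in the frame of tray_free between -0.005 and 0.007 m and linear speed of yellow_cup1 below 0.02 m/s and distance between yellow_cup2_mid and yellow_lane_front below 0.012 m and distance between yellow_cup3_mid and yellow_lane_second below 0.015 m and distance of each of white_cup1, white_cup2, white_cup3, wipes_carton, strip_pot from where it was at the start of the episode below 0.025 m); the robot touches nothing.
It fails at once if a white-lidded cup, the carton or the pot is moved more than 30 mm (distance of any of white_cup1, white_cup2, white_cup3, wipes_carton, strip_pot from where it was at the start of the episode above 0.03 m).
It fails at once if the cup is dropped or flung: it moves faster than 1 m/s while out of the fingers (linear speed of yellow_cup1 above 1 m/s and contact force between the fingers and yellow_cup1 below 0.05 N).
It also fails if it takes over 67 s, if anything falls off the work surface, if the arm or the gripper's body presses on something with over 40 N, if the wrist force passes 120 N, or if a joint passes its speed limit or range.

## Working session

There is one attempt and no reset: what is moved stays moved. The work goes in short steps, Python scripts to look and compute and a tool call to move; the robot and the scene stay as the last step left them, time stands still between calls to the robot, and variables do not carry over. Pictures are saved under pics/ and viewed, at most 10 in all, crops included, and the job is handed in when it is done.

Besides the shell and the picture viewer there is one more tool, called after ">>>" in YAML: its name, and indented under it one key for each argument. apply_moves: Moves the arm, as the interface text tells. Its arguments: {"type":"object","properties":{"targets":{"type":"array"},"gripper":{"type":"number"}},"required":["targets"]}

```bash
mkdir -p pics; cat > h.py <<'E'
import numpy as np, cv2
from workcell import ctrl
def cam(n):
    c=ctrl.get_calibration(n); f=200/np.tan(np.radians(c['fov_y'])/2)
    K=np.array([[f,0,c['cx']],[0,f,c['cy']],[0,0,1]]); R=cv2.Rodrigues(np.array(c['rvec'],float))[0]
    return K,R,np.array(c['tvec'],float).ravel()
def ray(n,uv):
    K,R,t=cam(n); d=R.T@np.linalg.inv(K)@np.array([uv[0],uv[1],1.]); return -R.T@t,d/np.linalg.norm(d)
def onz(n,uv,z):
    o,d=ray(n,uv); return o+d*(z-o[2])/d[2]
def tri(uv1,uv2,a='top',b='side'):
    o,d=ray(a,uv1);p,e=ray(b,uv2)
    s=np.linalg.lstsq(np.c_[d,-e],p-o,rcond=None)[0]; A=o+s[0]*d;B=p+s[1]*e
    return (A+B)/2,np.linalg.norm(A-B)
def proj(n,P):
    K,R,t=cam(n); q=K@(R@np.array(P,float)+t); return q[:2]/q[2]
E
python3 - <<'E'
from h import *
np.set_printoptions(precision=1,suppress=True)
for n in('top','side'):
    cv2.imwrite(f'pics/{n}0.png',ctrl.get_image(n)[:,:,::-1]); K,R,t=cam(n); print(n,-R.T@t,R[2],K[0,0])
for nm in ['yellow_cup1','yellow_cup2_mid','yellow_lane_front','yellow_lane_second','yellow_lane','cup_rest','rest_open_end','steel_tray','tray_free','white_cup1']:
    r={}
    for n in('top','side'):
        l=ctrl.pinpoint(nm,n); r[n]=l[:1]; print(nm,n,[(np.array(k['uv']),round(k['score'],2)) for k in l[:3]])
    if r['top'] and r['side']: print('   ',*tri(r['top'][0]['uv'],r['side'][0]['uv']))
o=ctrl.get_obs();print(o['t'],o['ee_pos'],o['orientation'],o['width'],ctrl.grip_point_offset)
E
```

```text
top [ 259.6   -9.  1427.8] [ 0.2  0.  -1. ] 513.2507370551622
side [450.  737.5 650.1] [ 0.1 -0.8 -0.6] 388.18860489426527
yellow_cup1 top [(array([232.9, 194.7]), 0.86), (array([229.1, 215.7]), 0.71), (array([233.4, 168.2]), 0.61)]
yellow_cup1 side [(array([314.4, 303.1]), 0.64), (array([254.3, 280.6]), 0.63), (array([283. , 291.3]), 0.57)]
    [545.  239.3  57.5] 64.46929454846891
yellow_cup2_mid top [(array([217.8, 193.8]), 0.9)]
yellow_cup2_mid side [(array([279.3, 301.6]), 0.78)]
    [575.  273.5  79.4] 1.0798373644478179
yellow_lane_front top [(array([215.6, 216.3]), 0.72)]
yellow_lane_front side [(array([309.3, 315.3]), 0.62), (array([278.2, 283.2]), 0.39)]
    [517.2 279.8  58.9] 1.5776996298780983
yellow_lane_second top [(array([219.4, 193.2]), 0.61), (array([421.9, 228.2]), 0.41)]
yellow_lane_second side [(array([277.7, 302.5]), 0.97)]
    [578.6 270.7  72.7] 1.7027866775378095
yellow_lane top [(array([226.6, 191.3]), 0.8), (array([240.9, 186.9]), 0.15)]
yellow_lane side [(array([342.4, 179.1]), 0.65), (array([262.8, 324.1]), 0.64)]
    [500.2 204.6 321.8] 46.13706755013316
[... 313 characters left out ...]
), 0.77), (array([268.1, 222.1]), 0.7)]
steel_tray side [(array([322.2, 174.6]), 0.73), (array([324.4, 263.1]), 0.24)]
    [ 565.3 -296.4   10.2] 6.115372841246504
tray_free top [(array([422.1, 229.9]), 0.87), (array([266.8, 198.7]), 0.7)]
tray_free side [(array([341. , 178.1]), 0.98), (array([338.7, 230.8]), 0.37)]
    [ 503.6 -290.3    7.2] 9.804427130898716
white_cup1 top [(array([265.9, 196. ]), 0.93), (array([266.1, 221.7]), 0.83), (array([272.2, 176.3]), 0.81)]
white_cup1 side [(array([323.7, 263.1]), 0.86), (array([291.4, 251.6]), 0.85), (array([266.6, 244.5]), 0.8)]
    [538.9 146.6  76.3] 63.96428640704239
1.1 [ 208.3 -589.3  222.7] [3.1 0.5 0. ] 87.76415847610842 18.700000000000003
```

View pics/top0.png

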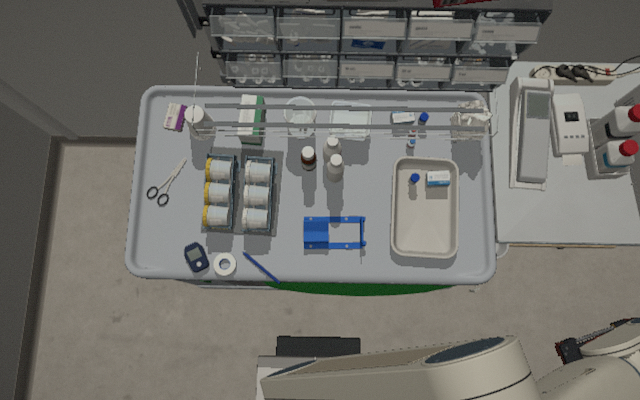

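View pics/side0.png

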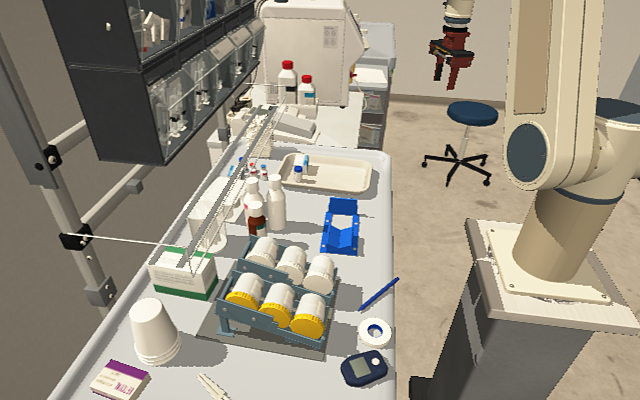

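The top view shows the yellow cups at about (217,216), (217,193) and (218,168). The rest's block is at (315,233) with its plate at (363,232), and the empty half of the tray is at (423,230). The side view agrees, with the front yellow cup at (309,315). Next I'll fit silhouettes to get yaw angles.

```bash
cat > fit.py <<'E'
from h import *
from scipy.optimize import minimize
S=4
def poly(n,P):
    K,R,t=cam(n); q=(R@P.T).T+t; q=(q@K.T); return q[:,:2]/q[:,2:]
def sil(n,parts):
    m=np.zeros((400*S,640*S),np.uint8)
    for P in parts:
        h=cv2.convexHull(((poly(n,P)+.5)*S).astype(np.float32)); cv2.fillConvexPoly(m,np.round(h).astype(np.int32),1)
    return cv2.resize(m.astype(np.float32),(640,400),interpolation=cv2.INTER_AREA)
def box(x0,x1,y0,y1,z0,z1): return np.array([[x,y,z] for x in(x0,x1) for y in(y0,y1) for z in(z0,z1)],float)
def Rz(a): c,s=np.cos(a),np.sin(a); return np.array([[c,-s,0],[s,c,0],[0,0,1]])
def fit(make,p0,masks,steps):
    f=lambda p:sum(np.abs(sil(n,make(p))-m).sum()/m.sum() for n,m in masks.items())
    s=np.array(steps); sim=np.vstack([p0]+[np.array(p0)+np.eye(len(p0))[i]*s[i] for i in range(len(p0))])
    r=minimize(f,p0,method='Nelder-Mead',options=dict(initial_simplex=sim,xatol=.005,fatol=1e-5,maxiter=250)); return r.x,r.fun
def mask(nm,n,th=.3,k=9):
    ctrl.get_image(n); L=[d for d in ctrl.outline_of(nm,n) if d['score']>th][:k]
    return np.any([d['pixels'] for d in L],0).astype(np.float32) if L else np.zeros((400,640),np.float32), [(round(d['score'],2),[int(b) for b in d['box']]) for d in L]
th=np.linspace(0,2*np.pi,24,endpoint=False)
def cyl(r,z0,z1): return np.vstack([np.c_[r*np.cos(th),r*np.sin(th),0*th+z] for z in(z0,z1)])
lyc=lambda P:(P-[0,0,32])@np.array([[1,0,0],[0,0,-1],[0,1,0]]).T  # z->y
def lyc(P): P=P-[0,0,32]; return np.c_[P[:,0],P[:,2],P[:,1]]
def cups(p): # x,y,yaw of front mid, z=60
    z0=p[3] if len(p)>3 else 60
    return [ (Q+[62*i*np.cos(.24),0,62*i*np.sin(.24)])@Rz(p[2]).T+[p[0],p[1],z0] for i in range(3) for Q in(lyc(cyl(27.5,0,64)),lyc(cyl(31,54,64)))]
def rest(p): 
    B=[box(-31,31,-35,35,0,34),box(-37,37,-127,-123,0,55),box(28,46,-127,-35,0,4),box(-46,-28,-127,-35,0,4)]
    return [b@Rz(p[2]).T+[p[0],p[1],0] for b in B]
def tray(p): return [box(-94,94,-144,144,0,28)@Rz(p[2]-np.pi/2).T+[p[0],p[1],0]]
E
python3 - <<'E'
from fit import *
np.set_printoptions(precision=3,suppress=True)
for nm,mk,p0 in(('yellow_cup1',cups,[517,279,-.08]),('cup_rest',rest,[482,7,0]),('steel_tray',tray,[565,-296,0])):
    M={}
    for n in('top','side'):
        m,i=mask(nm,n,k=3 if 'cup1' in nm else 1); M[n]=m; print(nm,n,i)
    if mk is cups:
        print(fit(mk,p0,{'top':M['top']},[6,6,.06])); print(fit(mk,p0+[60],M,[6,6,.06,4]))
    else:
        for k in(['top'],['top','side']): print(k,fit(mk,p0,{a:M[a] for a in k},[6,6,.06]))
for z,n in((0,'cup_rest'),(21,'rest_open_end'),(0,'steel_tray'),(3,'tray_free')): print(n,onz('top',ctrl.pinpoint(n,'top')[0]['uv'],z),onz('side',ctrl.pinpoint(n,'side')[0]['uv'],z))
E
```

```text
yellow_cup1 top [(0.89, [208, 158, 230, 181]), (0.74, [202, 202, 230, 225]), (0.7, [204, 180, 231, 202])]
yellow_cup1 side [(0.77, [261, 281, 292, 330]), (0.69, [230, 270, 262, 308]), (0.55, [289, 293, 323, 338])]
(array([519.831, 276.89 ,  -0.045]), np.float64(0.14864417910575867))
(array([518.688, 276.861,  -0.045,  58.043]), np.float64(0.4711865186691284))
cup_rest top [(0.64, [305, 217, 368, 252])]
cup_rest side [(0.77, [321, 195, 360, 256])]
['top'] (array([489.274,   7.062,   0.028]), np.float64(0.25239047408103943))
['top', 'side'] (array([490.329,   7.4  ,  -0.001]), np.float64(0.4854443073272705))
steel_tray top [(0.89, [392, 155, 460, 255])]
steel_tray side [(0.87, [275, 153, 370, 194])]
['top'] (array([ 567.319, -297.039,   -0.067]), np.float64(0.15568050742149353))
['top', 'side'] (array([ 563.96 , -300.988,   -0.059]), np.float64(0.5170538425445557))
cup_rest [484.794  -1.405   0.   ] [485.436  -7.702   0.   ]
rest_open_end [482.811 -26.694  21.   ] [493.032 -24.572  21.   ]
steel_tray [ 558.917 -301.835    0.   ] [ 570.754 -298.033    0.   ]
tray_free [ 502.515 -294.722    3.   ] [ 502.644 -296.18     3.   ]
```

```bash
cat > m.py <<'E'
from fit import *
np.set_printoptions(precision=3,suppress=True)
I={n:ctrl.get_image(n) for n in('top','side')}
def blue(n,b):
    h=cv2.cvtColor(I[n],cv2.COLOR_RGB2HSV); m=((h[...,0]>100)&(h[...,0]<125)&(h[...,1]>130)).astype(np.float32)
    z=np.zeros_like(m); z[b[1]:b[3],b[0]:b[2]]=m[b[1]:b[3],b[0]:b[2]]; return z
R={'top':blue('top',(298,210,375,256)),'side':blue('side',(312,192,370,256))}
rs=[fit(rest,[488,5,0],{a:R[a] for a in k},[6,6,.06]) for k in(['top'],['side'],['top','side'])]; print(rs)
def light(n,b):
    h=cv2.cvtColor(I[n],cv2.COLOR_RGB2HSV); m=((h[...,2]>120)&((h[...,1]<40)|((h[...,0]>15)&(h[...,0]<35)&(h[...,1]>100)))).astype(np.float32)
    z=np.zeros_like(m); z[b[1]:b[3],b[0]:b[2]]=m[b[1]:b[3],b[0]:b[2]]; return z
C={'top':light('top',(201,156,233,229))}
cs=fit(cups,[519,277,-.045],C,[5,5,.05]); print(cs)
out=[]
for n,b in(('top',(195,150,375,260)),('side',(220,190,370,345))):
    im=I[n][b[1]:b[3],b[0]:b[2],::-1]; im=cv2.resize(im,None,fx=4,fy=4,interpolation=cv2.INTER_CUBIC)
    for P in rest(rs[2][0])+cups(list(cs[0])+[59]):
        h=cv2.convexHull(((poly(n,P)+.5-[b[0],b[1]])*4).astype(np.float32)); cv2.polylines(im,[np.round(h).astype(np.int32)],True,(0,0,255),1)
    cv2.imwrite(f'pics/ov_{n}.png',im)
E
python3 m.py
```

```text
[(array([487.308,   7.953,   0.018]), np.float64(0.30086463689804077)), (array([486.051,   8.341,   0.027]), np.float64(0.2029215544462204)), (array([487.615,   7.57 ,   0.011]), np.float64(0.505466103553772))]
(array([521.977, 285.426,  -0.031]), np.float64(0.320380836725235))
```

View pics/ov_top.png

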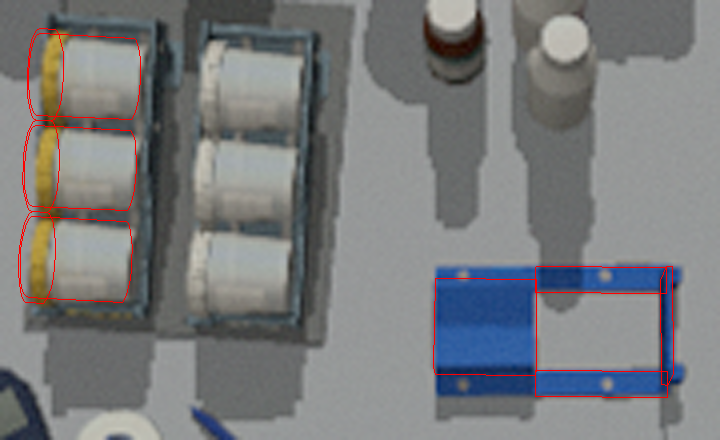

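View pics/ov_side.png

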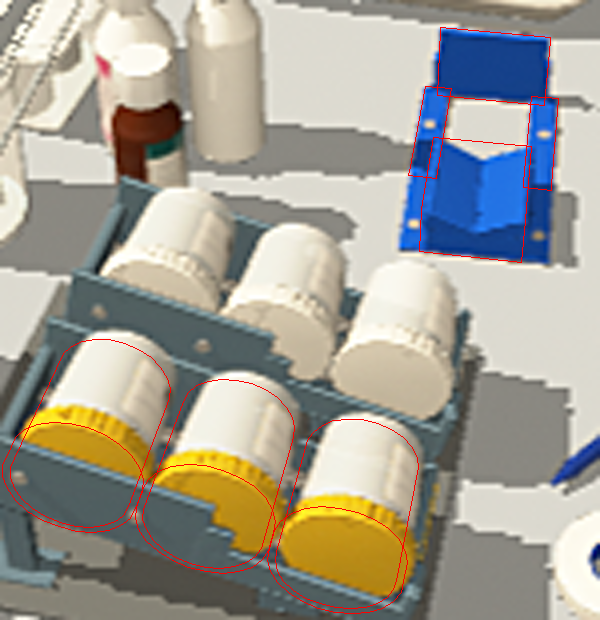

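The overlay shows the rest model is nearly right, though the rails also run along the block. The cup model sits about 2.5 px too far left. I'll refit using the lid colour.

```bash
cat > m2.py <<'E'
from fit import *
np.set_printoptions(precision=3,suppress=True)
I={n:ctrl.get_image(n) for n in('top','side')}
def hs(n,b,lo,hi,s):
    h=cv2.cvtColor(I[n],cv2.COLOR_RGB2HSV); m=((h[...,0]>lo)&(h[...,0]<hi)&(h[...,1]>s)).astype(np.float32)
    z=np.zeros_like(m); z[b[1]:b[3],b[0]:b[2]]=m[b[1]:b[3],b[0]:b[2]]; return z
def rest2(p):
    B=[box(-31,31,-35,35,0,34),box(-37,37,-127,-123,0,55),box(28,46,-127,35,0,4),box(-46,-28,-127,35,0,4)]
    return [b@Rz(p[2]).T+[p[0],p[1],0] for b in B]
R={'top':hs('top',(298,210,375,256),100,125,130),'side':hs('side',(312,192,370,256),100,125,130)}
for k in(['top'],['side'],['top','side']): r=fit(rest2,[488,5,0],{a:R[a] for a in k},[6,6,.06]); print(r)
Y={'top':hs('top',(198,150,216,228),15,35,90),'side':hs('side',(288,305,326,342),15,35,120)}
print({a:Y[a].sum() for a in Y})
from scipy.optimize import minimize
def lids(p,k): return [ (lyc(cyl(31,54,64))+[62*i*np.cos(.24),0,62*i*np.sin(.24)])@Rz(p[2]).T+[p[0],p[1],p[3]] for i in range(k)]
f=lambda p:np.abs(sil('side',lids(p,1))-Y['side']).sum()/Y['side'].sum()+np.abs(sil('top',lids(p,3))-Y['top']).sum()/Y['top'].sum()
p0=np.array([519,277,-.045,59]);c=minimize(f,p0,method='Nelder-Mead',options=dict(initial_simplex=np.vstack([p0]+[p0+d for d in np.diag([5,5,.05,4])]),maxiter=300));print(c.x,c.fun)
for n,b in(('top',(195,150,375,260)),('side',(220,190,370,345))):
    im=I[n][b[1]:b[3],b[0]:b[2],::-1]; im=cv2.resize(im,None,fx=4,fy=4,interpolation=cv2.INTER_CUBIC)
    for P in rest2(r[0])+cups(c.x):
        h=cv2.convexHull(((poly(n,P)+.5-[b[0],b[1]])*4).astype(np.float32)); cv2.polylines(im,[np.round(h).astype(np.int32)],True,(0,0,255),1)
    cv2.imwrite(f'pics/ov2_{n}.png',im)
a=cv2.imread('pics/ov2_top.png')[:,:]; b=cv2.imread('pics/ov2_side.png'); w=np.zeros((600,800,3),np.uint8)
a=a[:340,:]; a=cv2.resize(a,(400,189)); w[:189,:400]=a; w[:600,400:]=cv2.resize(b,(400,413)).copy() if 0 else cv2.resize(b[200:,:400],(400,600)) if 0 else 0
b=b[:600,200:600]; w[:600,400:400+b.shape[1]]=b; 
t=cv2.imread('pics/ov2_top.png')[:330,:160]; t2=cv2.resize(t,None,fx=1.2,fy=1.2); w[195:195+t2.shape[0],:t2.shape[1]]=t2
cv2.imwrite('pics/ov3.png',w)
E
python3 m2.py
```

```text
(array([486.312,   6.539,   0.016]), np.float64(0.19467037916183472))
(array([486.521,   6.211,   0.021]), np.float64(0.11950325965881348))
(array([486.717,   7.046,   0.024]), np.float64(0.31527531147003174))
{'top': np.float32(271.0), 'side': np.float32(689.0)}
[519.076 277.506  -0.022  59.33 ] 1.2322297096252441
```

View pics/ov3.png

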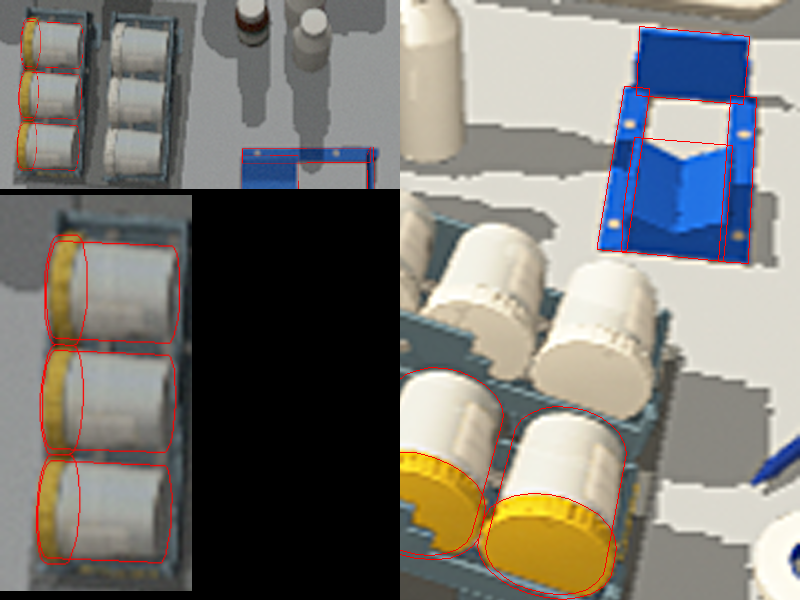

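```bash
cat > st.py <<'E'
from h import *
from scipy.spatial.transform import Rotation as Ro
o=ctrl.get_obs(); R=Ro.from_rotvec(o['orientation']).as_matrix()
a=np.degrees(np.arctan2(R[1,1],R[0,1]))
print('t',round(o['t'],2),'pos',np.round(o['ee_pos'],1),'y-axis deg',round(a,2),'z',np.round(R[:,2],3),'w',round(o['width'],1),'F',np.round(o['ft_force'],1),'g',round(o['grasp_force'],1),'q',np.round(o['qpos'],2))
E
python3 st.py
```

```text
t 2.3 pos [ 208.3 -589.2  222.6] y-axis deg -70.53 z [-0.  0. -1.] w 88.0 F [ 0.8 -0.2  0.1] g 0.0 q [-1.25  0.42  1.63 -0.    1.09 -0.02]
```

>>> apply_moves:
  targets:
    - {"tx":0.03,"ty":0.04,"tz":0,"spin":0}
    - {"tx":0.06,"ty":0.08,"tz":0,"spin":0}
    - {"tx":0.09,"ty":0.12,"tz":0,"spin":0}
    - {"tx":0.12,"ty":0.16,"tz":0,"spin":0}
    - {"tx":0.15,"ty":0.2,"tz":0,"spin":0}
    - {"tx":0.18,"ty":0.24,"tz":0,"spin":0}
    - {"tx":0.21,"ty":0.28,"tz":0,"spin":0}
    - {"tx":0.24,"ty":0.32,"tz":0,"spin":0}
  gripper: -1

```text
t: 3.1
ee_pos: [449.3, -267.6, 223.0]
orientation: [3.096, 0.531, 0.001]
ft_force: [1.0, -1.3, 0.8]
width: 88.0
grasp_force: 0.0
```

>>> apply_moves:
  targets:
    - {"tx":0.0,"ty":0.05,"tz":0,"spin":-3}
    - {"tx":0.01,"ty":0.098,"tz":0,"spin":-6}
    - {"tx":0.02,"ty":0.146,"tz":0,"spin":-9}
    - {"tx":0.03,"ty":0.194,"tz":0,"spin":-12}
    - {"tx":0.04,"ty":0.242,"tz":0,"spin":-15}
    - {"tx":0.05,"ty":0.29,"tz":0,"spin":-18}
    - {"tx":0.06,"ty":0.338,"tz":0,"spin":-20}
    - {"tx":0.07,"ty":0.386,"tz":0,"spin":-21.5}

```text
t: 3.9
ee_pos: [518.5, 118.9, 223.0]
orientation: [-3.141, 0.058, -0.001]
ft_force: [1.3, 0.4, 0.2]
width: 87.6
grasp_force: 0.0
```

>>> apply_moves:
  targets:
    - {"tx":0.0,"ty":0.048,"tz":0,"spin":0}
    - {"tx":0.0,"ty":0.096,"tz":0,"spin":0}
    - {"tx":0.0,"ty":0.13,"tz":-0.02,"spin":0}
    - {"tx":0.0,"ty":0.15,"tz":-0.04,"spin":0}
    - {"tx":0.0,"ty":0.159,"tz":-0.06,"spin":0}
    - {"tx":0.0,"ty":0.159,"tz":-0.07,"spin":0}
    - {"tx":0.0,"ty":0.159,"tz":-0.07,"spin":0}
    - {"tx":0.0,"ty":0.159,"tz":-0.07,"spin":0}

```text
t: 4.7
ee_pos: [518.6, 275.2, 153.1]
orientation: [3.141, -0.057, 0.0]
ft_force: [-0.5, -0.3, 0.5]
width: 87.6
grasp_force: 0.0
```

```bash
python3 st.py; python3 - <<'E'
from h import *
b=(180,130,260,250); im=ctrl.get_image('top')[b[1]:b[3],b[0]:b[2],::-1]
c=(230,230,370,350); s=ctrl.get_image('side')[c[1]:c[3],c[0]:c[2],::-1]
A=cv2.resize(im,None,fx=4,fy=4,interpolation=cv2.INTER_CUBIC);B=cv2.resize(s,None,fx=3,fy=3,interpolation=cv2.INTER_CUBIC)
w=np.zeros((480,760,3),np.uint8);w[:480,:320]=A;w[:360,330:750]=B
cv2.imwrite('pics/above.png',w)
E
```

```text
t 4.7 pos [518.6 275.2 153.1] y-axis deg -92.07 z [ 0. -0. -1.] w 87.6 F [-0.5 -0.3  0.5] g 0.0 q [ 0.47  0.46  1.77 -0.    0.92  2.07]
```

View pics/above.png

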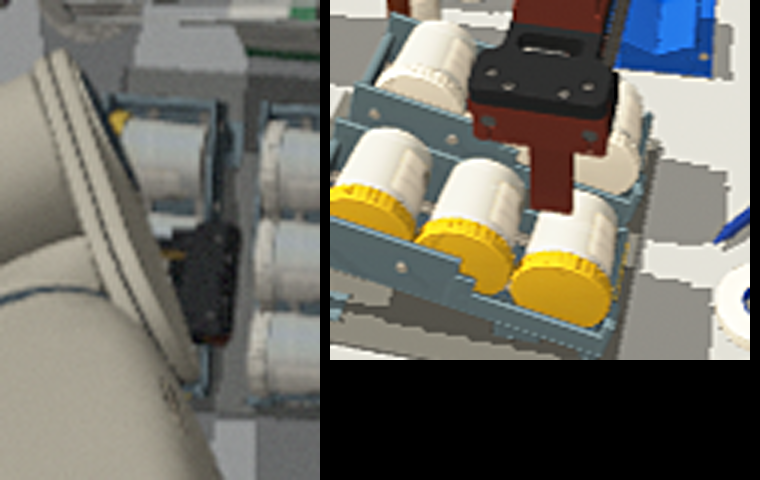

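The gripper is above the front cup, with the near finger on the left (lid) side around (550,190). I'll descend in steps.

>>> apply_moves:
  targets:
    - {"tx":0,"ty":0.002,"tz":-0.02,"spin":0}
    - {"tx":0,"ty":0.002,"tz":-0.04,"spin":0}
    - {"tx":0,"ty":0.002,"tz":-0.06,"spin":0}
    - {"tx":0,"ty":0.002,"tz":-0.075,"spin":0}
    - {"tx":0,"ty":0.002,"tz":-0.088,"spin":0}
    - {"tx":0,"ty":0.002,"tz":-0.098,"spin":0}
    - {"tx":0,"ty":0.002,"tz":-0.104,"spin":0}
    - {"tx":0,"ty":0.002,"tz":-0.104,"spin":0}

```text
t: 5.6
ee_pos: [518.1, 277.6, 48.1]
orientation: [3.141, -0.056, -0.001]
ft_force: [-0.2, -0.4, 0.0]
width: 87.7
grasp_force: 0.0
```

>>> apply_moves:
  targets:
    - {"tx":0,"ty":0,"tz":0,"spin":0}
    - {"tx":0,"ty":0,"tz":0,"spin":0}
    - {"tx":0,"ty":0,"tz":0,"spin":0}
    - {"tx":0,"ty":0,"tz":0,"spin":0}
    - {"tx":0,"ty":0,"tz":0,"spin":0}
    - {"tx":0,"ty":0,"tz":0,"spin":0}
    - {"tx":0,"ty":0,"tz":0,"spin":0}
    - {"tx":0,"ty":0,"tz":0,"spin":0}
  gripper: 1

```text
t: 6.4
ee_pos: [518.8, 278.2, 49.2]
orientation: [-3.14, 0.056, -0.002]
ft_force: [0.1, 2.3, 5.5]
width: 64.2
grasp_force: 29.9
```

```bash
python3 st.py
```

```text
t 6.4 pos [518.8 278.2  49.2] y-axis deg -92.03 z [ 0.001  0.001 -1.   ] w 64.2 F [0.1 2.3 5.5] g 29.9 q [0.47 0.61 1.8  0.   0.72 2.08]
```

>>> apply_moves:
  targets:
    - {"tx":-0.001,"ty":0,"tz":0.008,"spin":0}
    - {"tx":-0.003,"ty":0,"tz":0.02,"spin":0}
    - {"tx":-0.006,"ty":0,"tz":0.035,"spin":0}
    - {"tx":-0.01,"ty":0,"tz":0.05,"spin":0}
    - {"tx":-0.014,"ty":0,"tz":0.07,"spin":0}
    - {"tx":-0.018,"ty":0,"tz":0.09,"spin":0}
    - {"tx":-0.022,"ty":0,"tz":0.11,"spin":0}
    - {"tx":-0.025,"ty":0,"tz":0.13,"spin":0}

```text
t: 7.2
ee_pos: [492.7, 277.5, 180.7]
orientation: [-3.141, 0.055, -0.001]
ft_force: [0.1, -0.8, -0.1]
width: 64.3
grasp_force: 29.9
```

>>> apply_moves:
  targets:
    - {"tx":0,"ty":-0.005,"tz":0,"spin":0}
    - {"tx":0,"ty":-0.02,"tz":0,"spin":0}
    - {"tx":0,"ty":-0.04,"tz":0,"spin":0}
    - {"tx":0,"ty":-0.07,"tz":0,"spin":0}
    - {"tx":0,"ty":-0.1,"tz":0,"spin":0}
    - {"tx":0,"ty":-0.125,"tz":0,"spin":0}
    - {"tx":0,"ty":-0.14,"tz":0,"spin":0}
    - {"tx":0,"ty":-0.14,"tz":0,"spin":0}

```text
t: 8.0
ee_pos: [492.6, 135.7, 177.9]
orientation: [3.14, -0.06, -0.003]
ft_force: [-0.0, -0.8, -0.9]
width: 64.5
grasp_force: 29.9
```

```bash
python3 st.py; python3 - <<'E'
from h import *
s=ctrl.get_image('side'); cv2.imwrite('pics/lift.png',cv2.resize(s[130:360,200:440,::-1],None,fx=2.5,fy=2.5,interpolation=cv2.INTER_CUBIC))
E
```

```text
t 8.0 pos [492.6 135.7 177.9] y-axis deg -92.19 z [-0.002 -0.001 -1.   ] w 64.5 F [-0.  -0.8 -0.9] g 29.9 q [ 0.25  0.32  1.91 -0.    0.91  1.85]
```

View pics/lift.png

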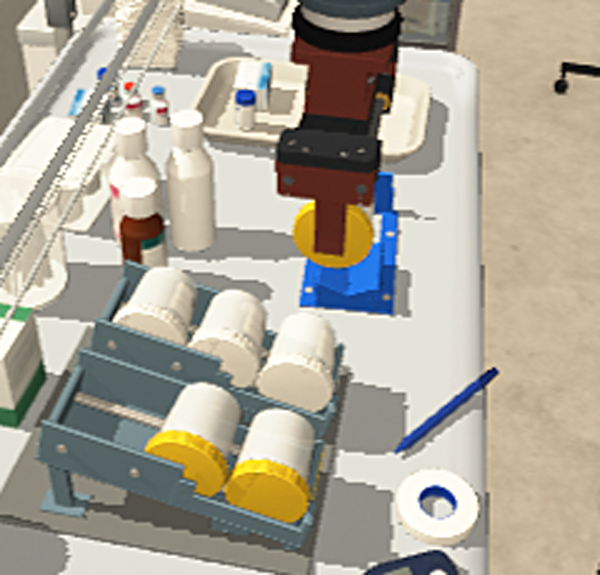

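The two remaining yellow cups rolled forward to about (270,475) and (195,440). The front cup is held with its lid facing the camera. Next I'll take it over the rest.

>>> apply_moves:
  targets:
    - {"tx":-0.001,"ty":-0.02,"tz":0,"spin":0.5}
    - {"tx":-0.002,"ty":-0.06,"tz":0,"spin":1}
    - {"tx":-0.004,"ty":-0.1,"tz":0,"spin":2}
    - {"tx":-0.005,"ty":-0.13,"tz":-0.01,"spin":3}
    - {"tx":-0.0055,"ty":-0.15,"tz":-0.03,"spin":3}
    - {"tx":-0.0055,"ty":-0.159,"tz":-0.06,"spin":3}
    - {"tx":-0.0055,"ty":-0.159,"tz":-0.09,"spin":3}
    - {"tx":-0.0055,"ty":-0.159,"tz":-0.105,"spin":3}

```text
t: 8.85
ee_pos: [486.9, -20.7, 71.4]
orientation: [-3.141, -0.027, 0.004]
ft_force: [-0.0, -0.4, -0.6]
width: 64.9
grasp_force: 29.9
```

>>> apply_moves:
  targets:
    - {"tx":0,"ty":0,"tz":-0.005,"spin":0}
    - {"tx":0,"ty":0,"tz":-0.01,"spin":0}
    - {"tx":0,"ty":0,"tz":-0.014,"spin":0}
    - {"tx":0,"ty":0,"tz":-0.018,"spin":0}
    - {"tx":0,"ty":0,"tz":-0.021,"spin":0}
    - {"tx":0,"ty":0,"tz":-0.023,"spin":0}
    - {"tx":0,"ty":0,"tz":-0.023,"spin":0}
    - {"tx":0,"ty":0,"tz":-0.023,"spin":0}

```text
t: 9.65
ee_pos: [488.0, -21.3, 50.8]
orientation: [3.141, 0.026, 0.001]
ft_force: [-0.2, -1.5, 0.5]
width: 64.4
grasp_force: 29.9
```

```bash
python3 st.py; python3 - <<'E'
from h import *
s=ctrl.get_image('side')[180:280,290:390,::-1]; t=ctrl.get_image('top')[200:270,280:380,::-1]
w=np.zeros((500,800,3),np.uint8); w[:400,:400]=cv2.resize(s,None,fx=4,fy=4,interpolation=cv2.INTER_CUBIC); w[:280,400:]=cv2.resize(t,None,fx=4,fy=4,interpolation=cv2.INTER_CUBIC)
cv2.imwrite('pics/rest.png',w)
E
```

```text
t 9.65 pos [488.  -21.3  50.8] y-axis deg -89.03 z [ 0. -0. -1.] w 64.4 F [-0.2 -1.5  0.5] g 29.9 q [-0.07  0.51  2.02  0.    0.61  1.49]
```

View pics/rest.png

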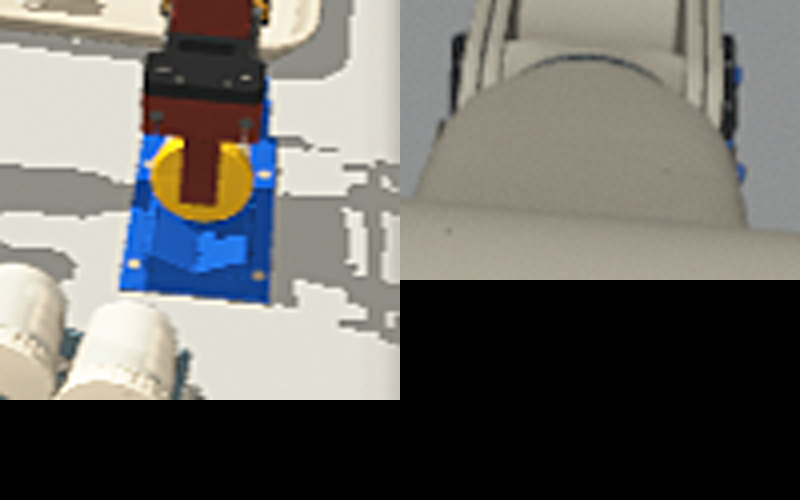

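>>> apply_moves:
  targets:
    - {"tx":0,"ty":0,"tz":-0.001,"spin":0}
    - {"tx":0,"ty":0,"tz":-0.002,"spin":0}
    - {"tx":0,"ty":0,"tz":-0.003,"spin":0}
    - {"tx":0,"ty":0,"tz":-0.003,"spin":0}
    - {"tx":0,"ty":0,"tz":-0.004,"spin":0}
    - {"tx":0,"ty":0,"tz":-0.004,"spin":0}
    - {"tx":0,"ty":0,"tz":-0.004,"spin":0}
    - {"tx":0,"ty":0,"tz":-0.004,"spin":0}

```text
t: 10.55
ee_pos: [487.8, -21.2, 46.7]
orientation: [-3.141, -0.027, 0.0]
ft_force: [-0.6, 1.0, 0.3]
width: 64.5
grasp_force: 29.9
```

```bash
python3 st.py; python3 - <<'E'
from fit import *
I=ctrl.get_image('side'); h=cv2.cvtColor(I,cv2.COLOR_RGB2HSV)
m=((h[...,0]>15)&(h[...,0]<35)&(h[...,1]>120)); m[:205]=0;m[245:]=0;m[:,:320]=0;m[:,365:]=0
ys,xs=np.nonzero(m); print('yellow',xs.min(),xs.max(),ys.min(),ys.max())
for z in(53,55,57,59,61):
    q=poly('side',lyc(cyl(31,54,64))+[488,-21.3,z]); print(z,q.min(0),q.max(0))
E
```

```text
t 10.55 pos [487.8 -21.2  46.7] y-axis deg -89.03 z [-0.  0. -1.] w 64.5 F [-0.6  1.   0.3] g 29.9 q [-0.07  0.52  2.02  0.    0.6   1.49]
yellow 328 352 215 236
53 [326.29136216 215.86768929] [352.10064944 238.25354937]
55 [326.31944016 215.20472266] [352.16094551 237.63706618]
57 [326.34758864 214.54006838] [352.22139258 237.01905832]
59 [326.37580784 213.87372   ] [352.28199121 236.39952012]
61 [326.40409804 213.20567105] [352.34274199 235.7784459 ]
```

>>> apply_moves:
  targets:
    - {"tx":0,"ty":0,"tz":-0.001,"spin":0}
    - {"tx":0,"ty":0,"tz":-0.001,"spin":0}
    - {"tx":0,"ty":0,"tz":-0.002,"spin":0}
    - {"tx":0,"ty":0,"tz":-0.002,"spin":0}
    - {"tx":0,"ty":0,"tz":-0.002,"spin":0}
    - {"tx":0,"ty":0,"tz":-0.002,"spin":0}
    - {"tx":0,"ty":0,"tz":-0.002,"spin":0}
    - {"tx":0,"ty":0,"tz":-0.002,"spin":0}

```text
t: 11.4
ee_pos: [487.9, -21.3, 45.0]
orientation: [-3.141, -0.027, -0.0]
ft_force: [-1.7, -0.1, 6.3]
width: 64.5
grasp_force: 29.9
```

>>> apply_moves:
  targets:
    - {"tx":0,"ty":0,"tz":0,"spin":0}
    - {"tx":0,"ty":0,"tz":0,"spin":0}
    - {"tx":0,"ty":0,"tz":0,"spin":0}
    - {"tx":0,"ty":0,"tz":0,"spin":0}
    - {"tx":0,"ty":0,"tz":0,"spin":0}
    - {"tx":0,"ty":0,"tz":0,"spin":0}
    - {"tx":0,"ty":0,"tz":0,"spin":0}
    - {"tx":0,"ty":0,"tz":0,"spin":0}
  gripper: -1

```text
t: 12.2
ee_pos: [487.8, -21.2, 44.7]
orientation: [-3.141, -0.027, -0.0]
ft_force: [-0.5, -0.1, 0.3]
width: 87.9
grasp_force: 0.0
```

>>> apply_moves:
  targets:
    - {"tx":0,"ty":0,"tz":0.01,"spin":0}
    - {"tx":0,"ty":0,"tz":0.03,"spin":0}
    - {"tx":0,"ty":0,"tz":0.05,"spin":0}
    - {"tx":0,"ty":0,"tz":0.07,"spin":0}
    - {"tx":0,"ty":0,"tz":0.09,"spin":0}
    - {"tx":0,"ty":0.03,"tz":0.1,"spin":0}
    - {"tx":0,"ty":0.065,"tz":0.1,"spin":0}
    - {"tx":0,"ty":0.065,"tz":0.1,"spin":0}

```text
t: 13.0
ee_pos: [488.2, 46.2, 146.0]
orientation: [-3.141, -0.031, -0.003]
ft_force: [0.5, -0.5, 0.4]
width: 88.2
grasp_force: 0.0
```

```bash
python3 st.py; python3 - <<'E'
from fit import *
I=ctrl.get_image('side'); h=cv2.cvtColor(I,cv2.COLOR_RGB2HSV)
m=((h[...,0]>15)&(h[...,0]<35)&(h[...,1]>120)); m[:190]=0;m[245:]=0;m[:,:310]=0;m[:,375:]=0
ys,xs=np.nonzero(m); print('yellow',xs.min(),xs.max(),ys.min(),ys.max())
for y in(-27,-24,-21,-18):
    q=poly('side',lyc(cyl(31,54,64))+[488,y,55]); print(y,q.min(0),q.max(0))
s=I[180:280,290:390,::-1]; t=ctrl.get_image('top')[200:270,280:380,::-1]
w=np.zeros((400,800,3),np.uint8); w[:400,:400]=cv2.resize(s,None,fx=4,fy=4,interpolation=cv2.INTER_CUBIC); w[:280,400:]=cv2.resize(t,None,fx=4,fy=4,interpolation=cv2.INTER_CUBIC)
cv2.imwrite('pics/rest2.png',w)
E
```

```text
t 13.0 pos [488.2  46.2 146. ] y-axis deg -88.89 z [ 0.002  0.001 -1.   ] w 88.2 F [ 0.5 -0.5  0.4] g 0.0 q [0.07 0.34 1.98 0.   0.82 1.62]
yellow 328 352 214 236
-27 [326.6052963  213.77588168] [352.32143789 236.14166177]
-24 [326.45519138 214.52615072] [352.23716188 236.92693455]
-21 [326.30431809 215.28031527] [352.15245539 237.71616872]
-18 [326.15267051 216.03840576] [352.0673151  238.50939432]
```

View pics/rest2.png

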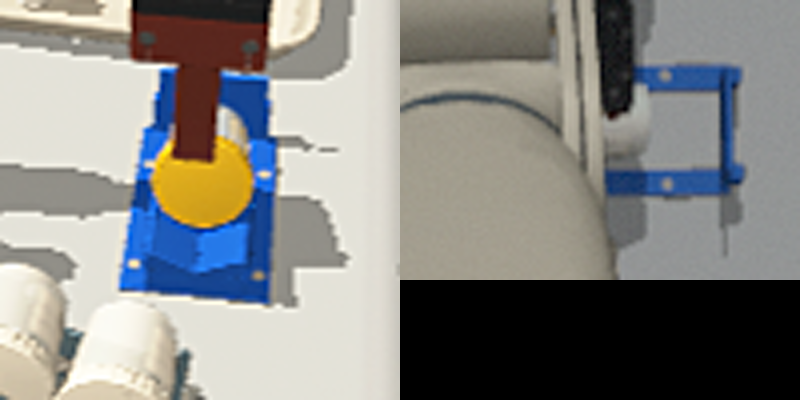

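The cup is lying in the V with its base overhanging to the right. I'll shut the fingers, come down behind the lid and push slowly towards -y.

>>> apply_moves:
  targets:
    - {"tx":0,"ty":0,"tz":0,"spin":0}
    - {"tx":0,"ty":0,"tz":-0.01,"spin":0}
    - {"tx":0,"ty":0,"tz":-0.03,"spin":0}
    - {"tx":0,"ty":0,"tz":-0.05,"spin":0}
    - {"tx":0,"ty":0,"tz":-0.07,"spin":0}
    - {"tx":0,"ty":0,"tz":-0.088,"spin":0}
    - {"tx":0,"ty":0,"tz":-0.096,"spin":0}
    - {"tx":0,"ty":0,"tz":-0.096,"spin":0}
  gripper: 1

```text
t: 13.9
ee_pos: [486.7, 43.1, 47.3]
orientation: [3.141, 0.025, -0.005]
ft_force: [0.6, 0.3, 0.2]
width: 27.2
grasp_force: 0.0
```

>>> apply_moves:
  targets:
    - {"tx":0,"ty":-0.004,"tz":0,"spin":0}
    - {"tx":0,"ty":-0.009,"tz":0,"spin":0}
    - {"tx":0,"ty":-0.013,"tz":0,"spin":0}
    - {"tx":0,"ty":-0.017,"tz":0,"spin":0}
    - {"tx":0,"ty":-0.02,"tz":0,"spin":0}
    - {"tx":0,"ty":-0.023,"tz":0,"spin":0}
    - {"tx":0,"ty":-0.026,"tz":0,"spin":0}
    - {"tx":0,"ty":-0.028,"tz":0,"spin":0}

```text
t: 14.7
ee_pos: [487.9, 15.5, 48.7]
orientation: [-3.141, -0.026, -0.0]
ft_force: [0.4, -0.2, 0.8]
width: 0.9
grasp_force: 0.2
```

>>> apply_moves:
  targets:
    - {"tx":0,"ty":-0.0015,"tz":0,"spin":0}
    - {"tx":0,"ty":-0.003,"tz":0,"spin":0}
    - {"tx":0,"ty":-0.0045,"tz":0,"spin":0}
    - {"tx":0,"ty":-0.006,"tz":0,"spin":0}
    - {"tx":0,"ty":-0.0075,"tz":0,"spin":0}
    - {"tx":0,"ty":-0.009,"tz":0,"spin":0}
    - {"tx":0,"ty":-0.0105,"tz":0,"spin":0}
    - {"tx":0,"ty":-0.012,"tz":0,"spin":0}

```text
t: 15.5
ee_pos: [487.8, 3.6, 48.6]
orientation: [3.141, 0.027, -0.0]
ft_force: [-0.6, 0.2, -0.1]
width: 0.4
grasp_force: 0.0
```

```bash
python3 st.py; cat > y.py <<'E'
from fit import *
I=ctrl.get_image('side'); h=cv2.cvtColor(I,cv2.COLOR_RGB2HSV)
m=((h[...,0]>15)&(h[...,0]<35)&(h[...,1]>120)); m[:160]=0;m[245:]=0;m[:,:300]=0;m[:,385:]=0
ys,xs=np.nonzero(m); print('yellow',xs.min(),xs.max(),ys.min(),ys.max(),len(xs))
for y in(-27,-32,-37):
    q=poly('side',lyc(cyl(31,54,64))+[488,y,55]); print('lying',y,q.min(0),q.max(0))
for y in(-60,-75):
    q=poly('side',cyl(31,54,64)+[488,y,0]); print('standing',y,q.min(0),q.max(0))
E
python3 y.py
```

```text
t 15.5 pos [487.8   3.6  48.6] y-axis deg -89.03 z [-0. -0. -1.] w 0.4 F [-0.6  0.2 -0.1] g 0.0 q [-0.02  0.52  2.03 -0.    0.6   1.54]
yellow 327 354 199 223 11
lying -27 [326.6052963  213.77588168] [352.32143789 236.14166177]
lying -32 [326.85377955 212.53400834] [352.46095012 234.84159622]
lying -37 [327.1001714  211.30273491] [352.59929057 233.55231611]
standing -60 [329.66443353 200.68476829] [354.06247295 218.27786916]
standing -75 [330.32858478 197.43928301] [354.44037189 214.67235991]
```

>>> apply_moves:
  targets:
    - {"tx":0,"ty":0.005,"tz":0.01,"spin":0}
    - {"tx":0,"ty":0.02,"tz":0.03,"spin":0}
    - {"tx":0,"ty":0.03,"tz":0.06,"spin":0}
    - {"tx":0,"ty":0.05,"tz":0.1,"spin":0}
    - {"tx":0,"ty":0.05,"tz":0.14,"spin":0}
    - {"tx":0,"ty":0.05,"tz":0.18,"spin":0}
    - {"tx":-0.03,"ty":0.05,"tz":0.2,"spin":0}
    - {"tx":-0.05,"ty":0.05,"tz":0.2,"spin":0}
  gripper: -1

```text
t: 16.35
ee_pos: [438.4, 54.3, 252.3]
orientation: [-3.141, -0.027, -0.009]
ft_force: [0.4, 0.7, -0.2]
width: 60.9
grasp_force: 0.0
```

```bash
python3 y.py; python3 - <<'E'
from fit import *
s=ctrl.get_image('side')[150:270,290:410,::-1]; t=ctrl.get_image('top')[200:270,300:400,::-1]
w=np.zeros((480,800,3),np.uint8); w[:400,:400]=cv2.resize(s,(400,400),interpolation=cv2.INTER_CUBIC); w[:280,400:]=cv2.resize(t,None,fx=4,fy=4,interpolation=cv2.INTER_CUBIC)
cv2.imwrite('pics/tip.png',w)
E
```

```text
yellow 331 354 197 213 327
lying -27 [326.6052963  213.77588168] [352.32143789 236.14166177]
lying -32 [326.85377955 212.53400834] [352.46095012 234.84159622]
lying -37 [327.1001714  211.30273491] [352.59929057 233.55231611]
standing -60 [329.66443353 200.68476829] [354.06247295 218.27786916]
standing -75 [330.32858478 197.43928301] [354.44037189 214.67235991]
```

View pics/tip.png

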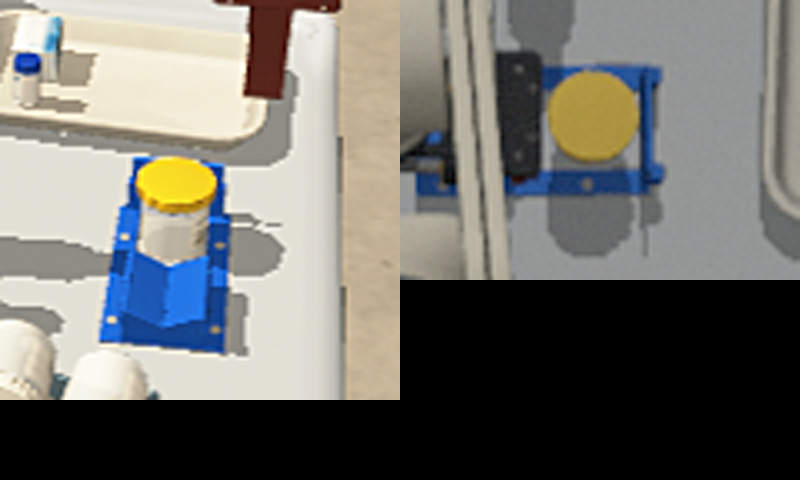

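The cup is standing upright, with its lid at about (348,229) in the top picture. I'll locate the lid precisely.

```bash
python3 st.py; python3 - <<'E'
from fit import *
np.set_printoptions(precision=2,suppress=True)
M={}
for n,b in(('top',(332,212,366,246)),('side',(322,190,362,220))):
    h=cv2.cvtColor(ctrl.get_image(n),cv2.COLOR_RGB2HSV); m=((h[...,0]>15)&(h[...,0]<35)&(h[...,1]>100)).astype(np.float32)
    z=np.zeros_like(m); z[b[1]:b[3],b[0]:b[2]]=m[b[1]:b[3],b[0]:b[2]]; M[n]=z
mk=lambda p:[cyl(31,54,64)+[p[0],p[1],0]]
for k in(['top'],['side'],['top','side']): print(k,fit(mk,[488,-75],{a:M[a] for a in k},[6,6]))
E
```

```text
t 16.5 pos [437.2  54.  249.6] y-axis deg -89.0 z [ 0.001  0.    -1.   ] w 72.7 F [ 0.1 -0.2  0.5] g 0.0 q [0.1  0.11 1.99 0.   1.04 1.65]
['top'] (array([489.95, -78.55]), np.float64(0.08939873427152634))
['side'] (array([488.35, -79.49]), np.float64(0.057560790330171585))
['top', 'side'] (array([488.82, -79.02]), np.float64(0.15287935733795166))
```

>>> apply_moves:
  targets:
    - {"tx":0.006,"ty":-0.016,"tz":0,"spin":8.5}
    - {"tx":0.013,"ty":-0.033,"tz":0,"spin":17}
    - {"tx":0.02,"ty":-0.05,"tz":0,"spin":25.5}
    - {"tx":0.026,"ty":-0.066,"tz":0,"spin":34}
    - {"tx":0.033,"ty":-0.083,"tz":0,"spin":42.5}
    - {"tx":0.04,"ty":-0.1,"tz":0,"spin":51}
    - {"tx":0.047,"ty":-0.116,"tz":0,"spin":59.5}
    - {"tx":0.052,"ty":-0.133,"tz":0,"spin":68}
  gripper: -1

```text
t: 17.4
ee_pos: [491.0, -80.1, 248.0]
orientation: [-2.584, -1.786, 0.001]
ft_force: [-0.6, 0.4, -0.1]
width: 87.9
grasp_force: 0.0
```

>>> apply_moves:
  targets:
    - {"tx":0,"ty":0,"tz":0,"spin":8}
    - {"tx":0,"ty":0,"tz":-0.02,"spin":16}
    - {"tx":0,"ty":0,"tz":-0.05,"spin":22}
    - {"tx":0,"ty":0,"tz":-0.08,"spin":22}
    - {"tx":0,"ty":0,"tz":-0.11,"spin":22}
    - {"tx":0,"ty":0,"tz":-0.13,"spin":22}
    - {"tx":0,"ty":0,"tz":-0.14,"spin":22}
    - {"tx":0,"ty":0,"tz":-0.14,"spin":22}

```text
t: 18.2
ee_pos: [489.4, -79.2, 107.1]
orientation: [-2.201, -2.238, 0.003]
ft_force: [0.0, -0.4, 0.2]
width: 88.1
grasp_force: 0.0
```

```bash
python3 st.py
```

```text
t 18.2 pos [489.4 -79.2 107.1] y-axis deg 0.96 z [-0.003  0.001 -1.   ] w 88.1 F [ 0.  -0.4  0.2] g 0.0 q [-0.18  0.42  1.99 -0.    0.74 -0.2 ]
```

Next, descend 67 mm and grip the lid.

>>> apply_moves:
  targets:
    - {"tx":0,"ty":0,"tz":-0.015,"spin":0}
    - {"tx":0,"ty":0,"tz":-0.03,"spin":0}
    - {"tx":0,"ty":0,"tz":-0.043,"spin":0}
    - {"tx":0,"ty":0,"tz":-0.054,"spin":0}
    - {"tx":0,"ty":0,"tz":-0.062,"spin":0}
    - {"tx":0,"ty":0,"tz":-0.067,"spin":0}
    - {"tx":0,"ty":0,"tz":-0.067,"spin":0}
    - {"tx":0,"ty":0,"tz":-0.067,"spin":0}

```text
t: 19.0
ee_pos: [490.0, -79.3, 41.8]
orientation: [2.202, 2.24, 0.0]
ft_force: [0.5, 0.1, -0.2]
width: 87.8
grasp_force: 0.0
```

>>> apply_moves:
  targets:
    - {"tx":0,"ty":0,"tz":0,"spin":0}
    - {"tx":0,"ty":0,"tz":0,"spin":0}
    - {"tx":0,"ty":0,"tz":0,"spin":0}
    - {"tx":0,"ty":0,"tz":0,"spin":0}
    - {"tx":0,"ty":0,"tz":0,"spin":0}
    - {"tx":0,"ty":0,"tz":0,"spin":0}
    - {"tx":0,"ty":0,"tz":0,"spin":0}
    - {"tx":0,"ty":0,"tz":0,"spin":0}
  gripper: 1

```text
t: 19.8
ee_pos: [489.8, -79.2, 41.9]
orientation: [-2.203, -2.24, 0.0]
ft_force: [-1.9, 0.0, 5.4]
width: 61.0
grasp_force: 30.0
```

```bash
python3 st.py
```

```text
t 19.8 pos [489.8 -79.2  41.9] y-axis deg 0.97 z [-0. -0. -1.] w 61.0 F [-1.9  0.   5.4] g 30.0 q [-0.18  0.54  2.01 -0.    0.6  -0.2 ]
```

>>> apply_moves:
  targets:
    - {"tx":0,"ty":0,"tz":0.008,"spin":0}
    - {"tx":0,"ty":0,"tz":0.025,"spin":0}
    - {"tx":0,"ty":0,"tz":0.05,"spin":0}
    - {"tx":0,"ty":0,"tz":0.08,"spin":0}
    - {"tx":0,"ty":0,"tz":0.1,"spin":0}
    - {"tx":0,"ty":-0.015,"tz":0.11,"spin":0}
    - {"tx":0.002,"ty":-0.04,"tz":0.11,"spin":0}
    - {"tx":0.004,"ty":-0.07,"tz":0.11,"spin":0}

```text
t: 20.6
ee_pos: [493.9, -150.3, 152.0]
orientation: [2.2, 2.241, 0.0]
ft_force: [1.3, 0.5, -0.5]
width: 61.2
grasp_force: 30.0
```

>>> apply_moves:
  targets:
    - {"tx":0.002,"ty":-0.03,"tz":0,"spin":0}
    - {"tx":0.004,"ty":-0.06,"tz":0,"spin":0}
    - {"tx":0.006,"ty":-0.09,"tz":0,"spin":0}
    - {"tx":0.008,"ty":-0.12,"tz":0,"spin":0}
    - {"tx":0.01,"ty":-0.136,"tz":-0.01,"spin":0}
    - {"tx":0.01,"ty":-0.145,"tz":-0.025,"spin":0}
    - {"tx":0.01,"ty":-0.145,"tz":-0.04,"spin":0}
    - {"tx":0.01,"ty":-0.145,"tz":-0.05,"spin":0}

```text
t: 21.4
ee_pos: [502.4, -292.8, 99.0]
orientation: [-2.2, -2.238, 0.001]
ft_force: [-0.1, -0.0, -0.6]
width: 61.1
grasp_force: 30.0
```

```bash
python3 st.py; python3 - <<'E'
from fit import *
s=ctrl.get_image('side')[120:220,270:410,::-1]; t=ctrl.get_image('top')[140:270,370:480,::-1]
w=np.zeros((520,800,3),np.uint8); w[:343,:480]=cv2.resize(s,(480,343),interpolation=cv2.INTER_CUBIC); w[:378,480:]=cv2.resize(t,(320,378),interpolation=cv2.INTER_CUBIC)
cv2.imwrite('pics/tray.png',w)
E
```

```text
t 21.4 pos [ 502.4 -292.8   99. ] y-axis deg 0.98 z [-0.003  0.002 -1.   ] w 61.1 F [-0.1 -0.  -0.6] g 30.0 q [-0.55  0.53  1.8   0.    0.82 -0.57]
```

View pics/tray.png

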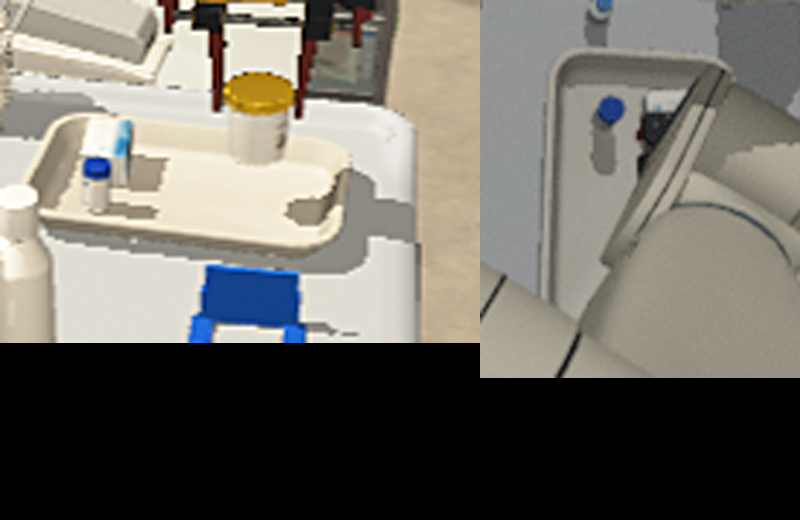

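I've now viewed 11 pictures, one over the limit of 10, so I won't view any more. The last one shows the cup held upright over the empty half of the tray, at crop (258,120). I'll lower it by feel.

>>> apply_moves:
  targets:
    - {"tx":0,"ty":0,"tz":-0.015,"spin":0}
    - {"tx":0,"ty":0,"tz":-0.03,"spin":0}
    - {"tx":0,"ty":0,"tz":-0.04,"spin":0}
    - {"tx":0,"ty":0,"tz":-0.047,"spin":0}
    - {"tx":0,"ty":0,"tz":-0.05,"spin":0}
    - {"tx":0,"ty":0,"tz":-0.051,"spin":0}
    - {"tx":0,"ty":0,"tz":-0.052,"spin":0}
    - {"tx":0,"ty":0,"tz":-0.052,"spin":0}

```text
t: 22.3
ee_pos: [504.0, -294.4, 50.0]
orientation: [2.202, 2.24, 0.0]
ft_force: [-0.8, 0.1, -0.5]
width: 61.5
grasp_force: 30.0
```

>>> apply_moves:
  targets:
    - {"tx":0,"ty":0,"tz":-0.001,"spin":0}
    - {"tx":0,"ty":0,"tz":-0.001,"spin":0}
    - {"tx":0,"ty":0,"tz":-0.001,"spin":0}
    - {"tx":0,"ty":0,"tz":-0.001,"spin":0}
    - {"tx":0,"ty":0,"tz":-0.001,"spin":0}
    - {"tx":0,"ty":0,"tz":-0.001,"spin":0}
    - {"tx":0,"ty":0,"tz":-0.001,"spin":0}
    - {"tx":0,"ty":0,"tz":-0.001,"spin":0}

```text
t: 23.1
ee_pos: [503.8, -294.2, 48.7]
orientation: [-2.203, -2.24, 0.0]
ft_force: [-0.3, -0.2, 0.1]
width: 61.7
grasp_force: 30.0
```

>>> apply_moves:
  targets:
    - {"tx":0,"ty":0,"tz":-0.001,"spin":0}
    - {"tx":0,"ty":0,"tz":-0.001,"spin":0}
    - {"tx":0,"ty":0,"tz":-0.002,"spin":0}
    - {"tx":0,"ty":0,"tz":-0.002,"spin":0}
    - {"tx":0,"ty":0,"tz":-0.003,"spin":0}
    - {"tx":0,"ty":0,"tz":-0.003,"spin":0}
    - {"tx":0,"ty":0,"tz":-0.003,"spin":0}
    - {"tx":0,"ty":0,"tz":-0.003,"spin":0}

```text
t: 23.9
ee_pos: [503.8, -294.2, 45.7]
orientation: [-2.202, -2.24, 0.0]
ft_force: [-0.2, -0.2, -0.1]
width: 61.7
grasp_force: 30.0
```

>>> apply_moves:
  targets:
    - {"tx":0,"ty":0,"tz":-0.001,"spin":0}
    - {"tx":0,"ty":0,"tz":-0.001,"spin":0}
    - {"tx":0,"ty":0,"tz":-0.001,"spin":0}
    - {"tx":0,"ty":0,"tz":-0.001,"spin":0}
    - {"tx":0,"ty":0,"tz":-0.001,"spin":0}
    - {"tx":0,"ty":0,"tz":-0.001,"spin":0}
    - {"tx":0,"ty":0,"tz":-0.001,"spin":0}
    - {"tx":0,"ty":0,"tz":-0.001,"spin":0}

```text
t: 24.7
ee_pos: [503.8, -294.3, 44.7]
orientation: [2.203, 2.24, -0.0]
ft_force: [0.5, 1.0, -0.1]
width: 61.4
grasp_force: 30.0
```

>>> apply_moves:
  targets:
    - {"tx":0,"ty":0,"tz":-0.001,"spin":0}
    - {"tx":0,"ty":0,"tz":-0.001,"spin":0}
    - {"tx":0,"ty":0,"tz":-0.001,"spin":0}
    - {"tx":0,"ty":0,"tz":-0.001,"spin":0}
    - {"tx":0,"ty":0,"tz":-0.001,"spin":0}
    - {"tx":0,"ty":0,"tz":-0.001,"spin":0}
    - {"tx":0,"ty":0,"tz":-0.001,"spin":0}
    - {"tx":0,"ty":0,"tz":-0.001,"spin":0}

```text
t: 25.5
ee_pos: [503.9, -294.4, 44.1]
orientation: [2.202, 2.24, -0.0]
ft_force: [-1.5, -1.0, 5.8]
width: 61.4
grasp_force: 30.0
```

Contact with the floor at 5.8 N. I'll release and retreat upwards.

>>> apply_moves:
  targets:
    - {"tx":0,"ty":0,"tz":0,"spin":0}
    - {"tx":0,"ty":0,"tz":0,"spin":0}
    - {"tx":0,"ty":0,"tz":0,"spin":0}
    - {"tx":0,"ty":0,"tz":0,"spin":0}
    - {"tx":0,"ty":0,"tz":0,"spin":0}
    - {"tx":0,"ty":0,"tz":0,"spin":0}
    - {"tx":0,"ty":0,"tz":0,"spin":0}
    - {"tx":0,"ty":0,"tz":0,"spin":0}
  gripper: -1

```text
t: 26.3
ee_pos: [503.8, -294.2, 43.7]
orientation: [-2.203, -2.24, 0.0]
ft_force: [0.0, -0.4, -0.0]
width: 87.7
grasp_force: 0.0
```

>>> apply_moves:
  targets:
    - {"tx":0,"ty":0,"tz":0.01,"spin":0}
    - {"tx":0,"ty":0,"tz":0.03,"spin":0}
    - {"tx":0,"ty":0,"tz":0.06,"spin":0}
    - {"tx":0,"ty":0,"tz":0.1,"spin":0}
    - {"tx":0,"ty":0,"tz":0.14,"spin":0}
    - {"tx":-0.02,"ty":0,"tz":0.17,"spin":0}
    - {"tx":-0.06,"ty":0,"tz":0.19,"spin":0}
    - {"tx":-0.1,"ty":0,"tz":0.19,"spin":0}

```text
t: 27.1
ee_pos: [404.5, -295.2, 237.4]
orientation: [2.197, 2.237, 0.001]
ft_force: [0.2, 0.4, -0.4]
width: 87.4
grasp_force: 0.0
```

>>> apply_moves:
  targets:
    - {"tx":-0.01,"ty":-0.03,"tz":0,"spin":0}
    - {"tx":-0.02,"ty":-0.07,"tz":0,"spin":0}
    - {"tx":-0.03,"ty":-0.11,"tz":0,"spin":0}
    - {"tx":-0.04,"ty":-0.15,"tz":0,"spin":0}
    - {"tx":-0.05,"ty":-0.19,"tz":0,"spin":0}
    - {"tx":-0.05,"ty":-0.22,"tz":0,"spin":0}
    - {"tx":-0.05,"ty":-0.22,"tz":0,"spin":0}
    - {"tx":-0.05,"ty":-0.22,"tz":0,"spin":0}

```text
t: 27.9
ee_pos: [353.4, -514.2, 233.8]
orientation: [-2.203, -2.239, -0.0]
ft_force: [0.1, -0.2, -0.4]
width: 88.0
grasp_force: 0.0
```

```bash
python3 st.py; python3 - <<'E'
from fit import *
np.set_printoptions(precision=2,suppress=True)
M={}
for n,b in(('top',(392,200,462,262)),('side',(300,130,380,195))):
    h=cv2.cvtColor(ctrl.get_image(n),cv2.COLOR_RGB2HSV); m=((h[...,0]>15)&(h[...,0]<35)&(h[...,1]>140)).astype(np.float32)
    z=np.zeros_like(m); z[b[1]:b[3],b[0]:b[2]]=m[b[1]:b[3],b[0]:b[2]]; M[n]=z; print(n,z.sum(),z.nonzero()[1].mean() if z.sum() else 0)
mk=lambda p:[cyl(31,54,64)+[p[0],p[1],3]]
for k in(['top'],['side']):
    if M[k[0]].sum()>50: print(k,fit(mk,[504,-294],{a:M[a] for a in k},[6,6]))
for n,z in(('tray_free',3),('yellow_cup2_mid',60),('yellow_cup3_mid',74),('yellow_lane_front',60),('yellow_lane_second',74)):
    for c in('top','side'):
        print(n,c,[(onz(c,d['uv'],z),round(d['score'],2)) for d in ctrl.pinpoint(n,c)[:2]])
E
```

```text
t 27.9 pos [ 353.4 -514.2  233.8] y-axis deg 0.91 z [-0.     0.001 -1.   ] w 88.0 F [ 0.1 -0.2 -0.4] g 0.0 q [-0.99  0.41  1.62  0.    1.11 -1.  ]
top 379.0 427.5672823218997
side 205.0 343.7073170731707
['top'] (array([ 504.55, -293.47]), np.float64(0.14231529831886292))
['side'] (array([ 504., -294.]), np.float64(0.10609756410121918))
tray_free top [(array([ 503.75, -284.92,    3.  ]), 0.85)]
tray_free side [(array([ 502.44, -286.75,    3.  ]), 0.85), (array([529.42, 226.93,   3.  ]), 0.16)]
yellow_cup2_mid top [(array([517.45, 284.26,  60.  ]), 0.63)]
yellow_cup2_mid side [(array([521.36, 277.33,  60.  ]), 0.91), (array([485.99,  28.33,  60.  ]), 0.31)]
yellow_cup3_mid top [(array([579.74, 280.07,  74.  ]), 0.63)]
yellow_cup3_mid side [(array([579.31, 273.52,  74.  ]), 0.72)]
yellow_lane_front top [(array([528.56, 282.  ,  60.  ]), 0.7)]
yellow_lane_front side [(array([523.31, 278.1 ,  60.  ]), 0.69), (array([593.98, 315.83,  60.  ]), 0.58)]
yellow_lane_second top [(array([636.01, 135.81,  74.  ]), 0.47)]
yellow_lane_second side [(array([581.11, 278.07,  74.  ]), 0.68), (array([575.85, 240.15,  74.  ]), 0.4)]
```

The checks agree: the cup stands at about (504,-294), and the other two yellow cups have settled at the front and second places.

```bash
python3 -c "
from workcell import ctrl
print(ctrl.close_job())"
```

```text
the job is handed in; nothing more can be done
None
```

The job is handed in, with no verdict returned: by my last measurements the yellow-lidded cup stands in the tray's empty half, within about 10 mm of its middle, and the two cups behind it have rolled forward one place; I viewed 11 pictures, one over the limit of 10.

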